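# Pointing check before the cut

## Robot

A 6-joint arm with a two-finger parallel gripper is mounted at the origin on the work surface. World frame = base frame: x ahead of the robot, y to its left, z up, the work surface at z = 0. Lengths are in m, angles in rad, forces in N, time in s.
With the tool pointing down it reaches from about 0.3 to 0.75 m from the base axis. Payload 8.5 kg.
Tool frame: the origin (TCP) lies midway between the tips of the shut fingers; the grasp point (between the pads) lies robot.grip_depth behind it (robot.grip_depth is the distance from the TCP to the grasp point, in m); z points along the fingers, x is the direction in which the jaws open and shut, and the axes are right-handed (so a half turn about z gives the same grasp; the last joint's range is limited). The gripper opens to 85 mm and grips with 20 to 120 N. Pads are 22 mm wide; open, the fingers measure 114 mm over their backs; the gripper's body (76 mm by 85 mm) begins 54 mm behind the grasp point. The pads swing forward as they close: fully open they stand 13 mm farther back than shut.
Start: joints at [1.061, 0.381, 1.297, -0, 1.464, -0.215], TCP at [0.16, 0.526, 0.196] pointing down, gripper open.
Joint ranges: [-3.11, 3.11], [-0.89, 2.33], [0.22, 2.48], [-1.42, 4.56], [0.17, 2.85], [-2.88, 2.88]. Speed limits (rad/s): [2.39, 2.39, 3.14, 3.14, 3.14, 3.14].

## Interface

Orientations are given as a unit quaternion [w, x, y, z].
In Python, from station import get_state, eyes, robot gives the robot as it stands. The module is installed in compiled form; this text tells all that it offers.
- The arm moves only by the shell command python3 -m crank 'ROWS'. ROWS is JSON, a list of rows, each a list of 7 numbers: the shift along the tool's x, y, z in m, then the turn, a rotation vector about the tool's x, y, z in rad, then the opening, from -1 (shut) to 1 (fully open). A call has 1 to 20 rows; each row shifts and turns the commanded pose from where the row before left it, along the tool's axes as they then stand; what a row does not reach is not made up. A row lasts 1/8 s, in which the tool goes at most 62.5 mm and 10.7 degrees, less where a joint would pass 70% of its speed; a pose out of reach is approached as far as the arm can. A call with a gripper value outside its range is refused whole. The fingers move at their own pace and stop on an object; the grip force is fixed at half the most. Time passes only in rows, so rows that do not move let the fingers close. It gives the time, the measured TCP pose, the force and the opening at its end, in the units of the state.
- get_state(): the state, without advancing time (a new reading comes with each control period).
- eyes.get_image(name): name is "scene" or "top" or "wrist"; returns the picture (480x640x3 uint8, red, green, blue); there is no depth.
- eyes.camera_info(name): a dict with "mtx" (3x3 intrinsics, pixels), "T" (4x4, takes a point from camera to world coordinates); the wrist camera has in their place "mount" (4x4, takes a point from camera to tool coordinates, whose origin is the TCP and whose axes are the tool frame's). Camera axes: x right, y down, z forward; pixel columns grow to the right and rows downward; lengths in m; the calibration is good to about 2 mm. A picture is of the moment at which its call begins: read the wrist's pose just before it. camera_info takes no time and is no camera call.
- robot.sign_off(): hands the job in, once; it reports no verdict.
The state is a dict: "time": time; "joint_pos": joint angles; "dq": joint speeds; "effort": joint torques, N m; "eef_pos": TCP position; "eef_rot": TCP orientation; "wrist_force": force on the tool from outside, world axes, zero at the start; "torque": the same for the moment, N m; "finger_gap": opening from 0.0 (shut) to 1.0 (fully open).
Only numpy, scipy, OpenCV 4.12 (cv2) and the standard library are available. Lean on these libraries where they do the work, as an engineer would, in place of code of your own. Each camera call takes 0.05 s, during which the arm holds its last target.

## Task

Do the pointing check before the camera change: with the fingertips a couple of centimetres straight above it, and without touching, point at the red lamp (on air) for two full seconds, then likewise at the green lamp (next). Then press the orange key on the switcher fully down, where it stays, and come clear. Do not point at or touch the other converter boxes, do not press the other keys, and leave everything else on the desk where it is.

Things in the scene. Friction and masses are not known exactly. Their poses are not given: they have to be found in the camera images.
- conv_red: Loose dark grey video converter box, 84 mm (its x) by 60 mm (its y) by 26 mm high, 0.22 kg; origin at the centre of its underside, z up. Three round sockets in its -x face. On top, 20 mm from the middle towards its +x end, a red lamp, 22 mm across, standing 8 mm above the top. To be pointed at only or left alone, never touched.
- conv_red_lamp (a point): Centre of the top of a red lamp on its converter box, 34 mm above the table; z up.
- conv_green: Loose dark grey video converter box, 84 mm (its x) by 60 mm (its y) by 26 mm high, 0.22 kg; origin at the centre of its underside, z up. Three round sockets in its -x face. On top, 20 mm from the middle towards its +x end, a green lamp, 22 mm across, standing 8 mm above the top. To be pointed at only or left alone, never touched.
- conv_green_lamp (a point): Centre of the top of a green lamp on its converter box, 34 mm above the table; z up.
- conv_blue: Loose dark grey video converter box, 84 mm (its x) by 60 mm (its y) by 26 mm high, 0.22 kg; origin at the centre of its underside, z up. Three round sockets in its -x face. On top, 20 mm from the middle towards its +x end, a blue lamp, 22 mm across, standing 8 mm above the top. To be pointed at only or left alone, never touched.
- conv_blue_lamp (a point): Centre of the top of a blue lamp on its converter box, 34 mm above the table; z up.
- conv_unlit: Loose dark grey video converter box, 84 mm (its x) by 60 mm (its y) by 26 mm high, 0.22 kg; origin at the centre of its underside, z up. Three round sockets in its -x face. On top, 20 mm from the middle towards its +x end, an unlit, pale grey lamp, 22 mm across, standing 8 mm above the top. To be pointed at only or left alone, never touched.
- conv_unlit_lamp (a point): Centre of the top of an unlit, pale grey lamp on its converter box, 34 mm above the table; z up.
- switcher: Vision switcher fixed to the desk: dark box 160 mm (x) by 250 mm (y) by 50 mm high, origin at the centre of its underside. Its three large square keys stand in a row along y, 30 mm from the middle towards its -x edge and 70 mm apart, in any order of colours. Behind the row are small fixed buttons (4 mm high), knobs (14 mm) and, at the +y end, a fixed crossbar lever up to 42 mm above the top face.
- key_orange_top (a point): Orange key, the cut key: centre of the top of its square cap (28 by 28 mm, its sides along the switcher's), which stands 14 mm above the switcher's top face when up. Moves with the cap.
- key_orange (a joint): Travel of the orange key: 0 up, 0.008 m fully down. About 3 to 5 N straight down moves it, and it stays where it is left (latching, no spring).
- key_grey_top (a point): Grey key, not used: centre of the top of its square cap (28 by 28 mm, its sides along the switcher's), which stands 14 mm above the switcher's top face when up. Moves with the cap.
- key_grey (a joint): Travel of the grey key: 0 up, 0.008 m fully down. About 3 to 5 N straight down moves it, and it stays where it is left (latching, no spring).
- key_blue_top (a point): Blue key, not used: centre of the top of its square cap (28 by 28 mm, its sides along the switcher's), which stands 14 mm above the switcher's top face when up. Moves with the cap.
- key_blue (a joint): Travel of the blue key: 0 up, 0.008 m fully down. About 3 to 5 N straight down moves it, and it stays where it is left (latching, no spring).
- tape: Roll of tan tape lying flat, 110 mm across, 48 mm high; loose bystander, origin at the centre of its underside.
- mug: Blue mug, 80 mm across, 90 mm high; loose bystander, origin at the centre of its underside.
- radio: Dark handheld radio standing up, 34 by 56 by 105 mm with a stub aerial to 155 mm; loose bystander, origin at the centre of its underside.
- card_case: Teal memory-card case lying flat, 55 by 90 by 14 mm; loose bystander, origin at the centre of its underside.
- spray: Grey bottle of screen cleaner, 48 mm across, 130 mm high; loose bystander, origin at the centre of its underside.

How it is judged:
On the way, in this order (a step that is already met when the one before it is completed fails the run):
1. point at the red lamp from just above, without contact, for two seconds (horizontal distance between the grasp point and conv_red_lamp below 0.02 m and z of the grasp point in the frame of conv_red_lamp between 0 and 0.065 m), for 1.6 s.
2. then point at the green lamp from just above, without contact, for two seconds (horizontal distance between the grasp point and conv_green_lamp below 0.02 m and z of the grasp point in the frame of conv_green_lamp between 0 and 0.065 m), for 1.6 s.
3. then press the orange key fully down (value of joint key_orange above 0.0062 m), for 0.2 s.
At the end, for the whole second after the job is handed in: The orange key is down by at least 6.2 of its 8 mm, the grey and blue keys are up (less than 3 mm down), all four converter boxes are at rest within 8 mm, and the other loose things within 20 mm, of where they started (value of joint key_orange above 0.0062 m and value of joint each of key_grey, key_blue below 0.003 m and distance of each of conv_red, conv_green, conv_blue, conv_unlit from where it was at the start of the episode below 0.008 m and distance of each of tape, mug, radio, card_case, spray from where it was at the start of the episode below 0.02 m and linear speed of each of conv_red, conv_green, conv_blue, conv_unlit below 0.02 m/s); the robot touches nothing.
It fails at once if a converter box or its lamp is touched by the robot (contact force between any of the fingers, the arm and conv_red above 0.3 N or contact force between any of the fingers, the arm and conv_green above 0.3 N or contact force between any of the fingers, the arm and conv_blue above 0.3 N or contact force between any of the fingers, the arm and conv_unlit above 0.3 N).
It fails at once if the fingers point at the blue or the unlit lamp (grasp point within 15 mm of straight above it and less than 45 mm up) ((horizontal distance between the grasp point and conv_blue_lamp below 0.015 m and z of the grasp point in the frame of conv_blue_lamp between 0 and 0.045 m) or (horizontal distance between the grasp point and conv_unlit_lamp below 0.015 m and z of the grasp point in the frame of conv_unlit_lamp between 0 and 0.045 m)).
It fails at once if the grey or the blue key is pressed (value of joint any of key_grey, key_blue above 0.003 m).
It fails at once if a converter box is moved by 8 mm or another loose thing by 20 mm (not (distance of each of conv_red, conv_green, conv_blue, conv_unlit from where it was at the start of the episode below 0.008 m and distance of each of tape, mug, radio, card_case, spray from where it was at the start of the episode below 0.02 m)).
It also fails if it takes over 54 s, if anything falls off the work surface, if the arm or the gripper's body presses on something with over 40 N, if the wrist force passes 120 N, or if a joint passes its speed limit or range.

## Working session

There is one attempt and no reset: what is moved stays moved. The work goes in short steps, Python scripts to look and compute and a shell command to move; the robot and the scene stay as the last step left them, time stands still between calls to the robot, and variables do not carry over. Pictures are saved under pics/ and viewed, and the job is handed in when it is done.

```bash
mkdir -p pics
python3 - <<'E'
from station import get_state, eyes, robot
import cv2
s=get_state(); print({k:s[k] for k in('time','eef_pos','eef_rot','finger_gap')}, robot.grip_depth)
for n in('scene','top'):
    i=eyes.get_image(n); cv2.imwrite(f'pics/{n}0.png',i[:,:,::-1])
    c=eyes.camera_info(n); print(n,c)
print(eyes.camera_info('wrist'))
E
```

```text
{'time': 0.0, 'eef_pos': array([0.15963557, 0.52596499, 0.19501761]), 'eef_rot': array([ 3.02440157e-04,  8.03284406e-01,  5.95595204e-01, -6.51645645e-04]), 'finger_gap': 1.0015019191932375} 0.0187
scene {'mtx': array([[451.82281111,   0.        , 314.54180823],
       [  0.        , 451.82281111, 243.83328144],
       [  0.        ,   0.        ,   1.        ]]), 'T': array([[-5.95162605e-01,  6.11525735e-01, -5.21361437e-01,
         1.21486723e+00],
       [ 8.03604589e-01,  4.52043735e-01, -3.87138382e-01,
         4.93131694e-01],
       [-1.06691284e-03, -6.49378732e-01, -7.60464414e-01,
         9.85397677e-01],
       [ 0.00000000e+00,  0.00000000e+00,  0.00000000e+00,
         1.00000000e+00]])}
top {'mtx': array([[546.7383077 ,   0.        , 314.2651511 ],
       [  0.        , 546.7383077 , 240.85795816],
       [  0.        ,   0.        ,   1.        ]]), 'T': array([[-0.00794224, -0.99561451,  0.09321304,  0.46873217],
       [-0.99963247,  0.00548876, -0.02654808,  0.04048616],
       [ 0.02592003, -0.09338963, -0.99529218,  1.24541363],
       [ 0.        ,  0.        ,  0.        ,  1.        ]])}
{'mtx': array([[355.79126996,   0.        , 315.80472966],
       [  0.        , 355.79126996, 239.95037423],
       [  0.        ,   0.        ,   1.        ]]), 'mount': array([[ 9.99999807e-01,  6.17074195e-04, -7.01008793e-05,
         8.80708223e-04],
       [-5.69456667e-04,  9.56116887e-01,  2.92984938e-01,
        -7.38398480e-02],
       [ 2.47818079e-04, -2.92984841e-01,  9.56117054e-01,
        -1.77263440e-01],
       [ 0.00000000e+00,  0.00000000e+00,  0.00000000e+00,
         1.00000000e+00]])}
```

View pics/top0.png

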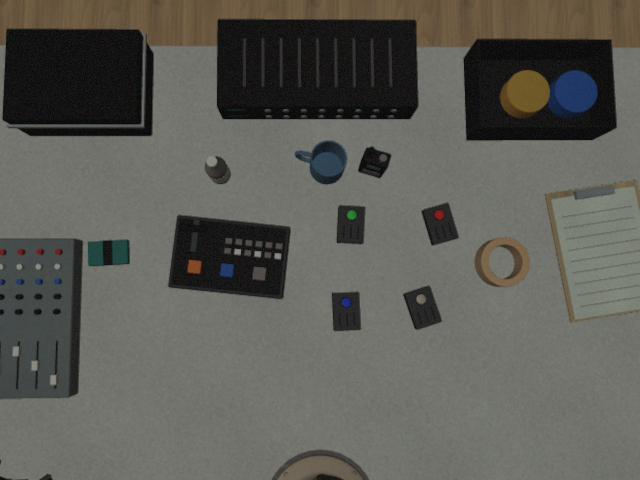

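View pics/scene0.png

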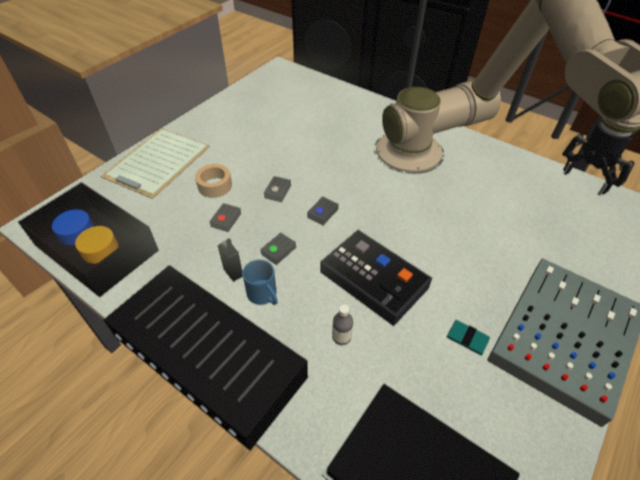

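The top view shows the red lamp at (439,215), green (351,215), blue (346,302) and unlit (421,299). The orange key is at (194,267), blue key (227,270) and grey key (260,273). The radio is near (375,161) and the mug near (327,162). In the scene view, red is at (222,217), green (273,248) and orange (405,274). Next I'll locate them by casting rays.

```bash
cat > h.py <<'E'
import numpy as np, cv2
from station import get_state, eyes, robot
from scipy.spatial.transform import Rotation as R
def ray(n,u,v,z,T=None):
    c=eyes.camera_info(n); T=c['T'] if T is None else T
    d=T[:3,:3]@np.linalg.inv(c['mtx'])@[u,v,1]; o=T[:3,3]
    return o+d*(z-o[2])/d[2]
def blob(im,name,near,r=14):
    h=cv2.cvtColor(im,cv2.COLOR_RGB2HSV); H,S,V=cv2.split(h)
    m={'red':((H<8)|(H>172))&(S>130)&(V>90),'green':(H>45)&(H<75)&(S>130)&(V>80),'blue':(H>105)&(H<130)&(S>130)&(V>70),
       'orange':(H>3)&(H<18)&(S>130)&(V>110),'grey':(S<60)&(V>90)}[name].astype(np.uint8)
    k=np.zeros_like(m); cv2.circle(k,near,r,1,-1); m=m*k
    n,l,s,c=cv2.connectedComponentsWithStats(m)
    if n<2: return None,0
    i=1+np.argmax(s[1:,4]); return c[i],s[i,4]
E
python3 - <<'E'
from h import *
P={'top':cv2.imread('pics/top0.png')[:,:,::-1].copy(),'scene':cv2.imread('pics/scene0.png')[:,:,::-1].copy()}
L=[('red','red',.034,(439,215),(222,217)),('green','green',.034,(351,215),(273,248)),('blue','blue',.034,(346,302),(319,211)),('unlit','grey',.034,(421,299),(275,189)),
('Korange','orange',.064,(194,267),(405,274)),('Kblue','blue',.064,(227,270),(383,260)),('Kgrey','grey',.064,(260,273),(362,245))]
for n,c,z,a,b in L:
    for cam,p in(('top',a),('scene',b)):
        q,s=blob(P[cam],c,p,9)
        print(n,cam,q,s, None if q is None else ray(cam,*q,z).round(4))
for n,u,v,z in(('radio top',381,153,.13),('mug',327,162,.09),('tape',502,262,.048),('spray',212,161,.13),('sw cornersNW',178,217,.05),('NE',290,228,.05),('SW',170,288,.05),('SE',283,297,.05)): print(n,ray('top',u,v,z).round(3))
s=get_state(); r=R.from_quat(s['eef_rot'],scalar_first=True); print(r.as_matrix().round(3))
E
```

```text
red top [438.97058824 214.05882353] 68 [ 0.6412 -0.273   0.034 ]
red scene [221.05714286 217.42857143] 35 [ 0.6433 -0.2706  0.034 ]
green top [351.33333333 214.5       ] 72 [ 0.641  -0.0754  0.034 ]
green scene [272.96774194 248.32258065] 31 [ 0.6435 -0.0734  0.034 ]
blue top [345.76315789 302.02631579] 76 [ 0.4463 -0.0603  0.034 ]
blue scene [319.07692308 210.15384615] 26 [ 0.4494 -0.0584  0.034 ]
unlit top [420.39344262 298.67213115] 61 [ 0.4522 -0.226   0.034 ]
unlit scene [274.8255814  189.55813953] 172 [ 0.4585 -0.2208  0.034 ]
Korange top [194.         266.24822695] 141 [0.526 0.268 0.064]
Korange scene [404.81512605 274.15966387] 119 [0.5284 0.2683 0.064 ]
Kblue top [226.55345912 269.54716981] 159 [0.5184 0.1982 0.064 ]
Kblue scene [382.84677419 259.80645161] 124 [0.5214 0.1995 0.064 ]
Kgrey top None 0 None
Kgrey scene [362.15909091 245.48863636] 88 [0.5122 0.1299 0.064 ]
radio top [ 0.757 -0.13   0.13 ]
mug [ 0.747 -0.019  0.09 ]
tape [ 0.532 -0.407  0.048]
spray [0.74  0.221 0.13 ]
sw cornersNW [0.635 0.307 0.05 ]
NE [0.609 0.062 0.05 ]
SW [0.48  0.322 0.05 ]
SE [0.459 0.078 0.05 ]
[[ 0.291  0.957 -0.001]
 [ 0.957 -0.291 -0.001]
 [-0.001 -0.    -1.   ]]
```

Both cameras agree to 2–3 mm. Red is at about (0.642, −0.272), green (0.642, −0.0745) and the orange key (0.527, 0.268). I'll shut the fingers and travel at z 0.195 to above the red lamp.

```bash
python3 -m crank '[[0,0,0,0,0,0,-1],[-0.018,0.02,0,0,0,0,-1],[-0.033,0.037,0,0,0,0,-1],[-0.033,0.037,0,0,0,0,-1],[-0.033,0.037,0,0,0,0,-1],[-0.033,0.037,0,0,0,0,-1],[-0.033,0.037,0,0,0,0,-1],[-0.033,0.037,0,0,0,0,-1],[-0.033,0.037,0,0,0,0,-1],[-0.033,0.037,0,0,0,0,-1],[-0.033,0.037,0,0,0,0,-1],[-0.033,0.037,0,0,0,0,-1],[-0.033,0.037,0,0,0,0,-1],[-0.033,0.037,0,0,0,0,-1],[-0.033,0.037,0,0,0,0,-1],[-0.033,0.037,0,0,0,0,-1],[-0.033,0.037,0,0,0,0,-1],[-0.033,0.037,0,0,0,0,-1],[-0.033,0.037,0,0,0,0,-1],[-0.02,0.022,0,0,0,0,-1]]'
```

```text
time: 2.6
eef_pos: [0.6284, -0.2439, 0.1947]
eef_rot: [-0.0, 0.804, 0.595, -0.0]
wrist_force: [0.5, -0.3, 0.1]
finger_gap: -0.0
```

```bash
cat > look.py <<'E'
import sys
from h import *
t=np.array([float(a) for a in sys.argv[2:4]])
s=get_state(); p=s['eef_pos']; r=R.from_quat(s['eef_rot'],scalar_first=True).as_matrix()
im=eyes.get_image('wrist'); cv2.imwrite('pics/%s.png'%sys.argv[1],im[:,:,::-1])
print(s['time'],p.round(4),'z axis',r[:,2].round(3),'F',np.round(s['wrist_force'],1),'gap',round(s['finger_gap'],3))
d=np.array([*(t-p[:2]),0]); print('to target tool',(r.T@d).round(4))
M=np.eye(4);M[:3,:3]=r;M[:3,3]=p; T=M@eyes.camera_info('wrist')['mount']
for c,z in(('red',.034),('green',.034),('orange',.064),('blue',.064)):
    q,a=blob(im,c,(320,240),400)
    if a>60: print(c,q.round(1),a,ray('wrist',*q,z,T).round(4))
E
python3 look.py w1 0.642 -0.272
```

```text
2.6 [ 0.6284 -0.2439  0.1947] z axis [-0.001  0.    -1.   ] F [ 0.5 -0.3  0.1] gap -0.0
to target tool [-0.0229  0.0213 -0.    ]
red [290.5 231. ] 403 [ 0.6408 -0.2728  0.034 ]
green [488. 173.] 422 [ 0.6411 -0.0777  0.034 ]
```

```bash
python3 -m crank '[[0,0,0,0,0,0,-1],[0,0,0,0,0,0,-1]]'; python3 look.py w2 0.6415 -0.2725
```

```text
time: 2.9
eef_pos: [0.6275, -0.2409, 0.1958]
eef_rot: [-0.0, 0.803, 0.596, 0.0]
wrist_force: [-0.3, -0.6, 0.2]
finger_gap: -0.005
2.9 [ 0.6275 -0.2409  0.1958] z axis [-0.  0. -1.] F [-0.3 -0.6  0.2] gap -0.005
to target tool [-0.0262  0.0225 -0.    ]
red [288.7 231.4] 393 [ 0.6402 -0.2719  0.034 ]
green [485.6 173.9] 421 [ 0.6405 -0.0766  0.034 ]
```

View pics/w2.png

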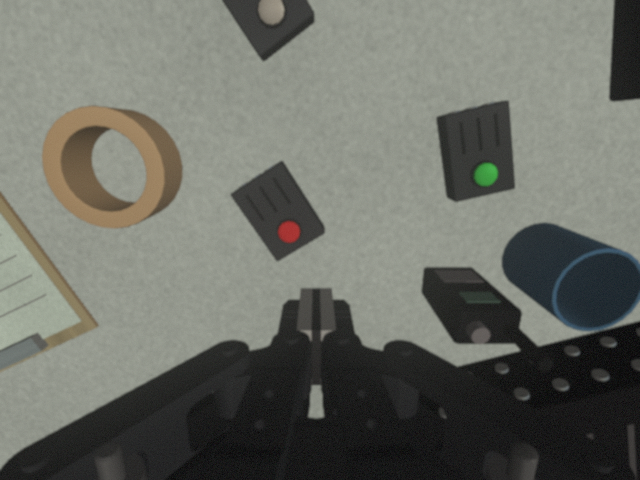

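The wrist view shows the red lamp at (289,231), ahead of the shut tips, and the green lamp at (486,174). The radio and mug are well off to the right. Next: over the red lamp, down, and hold.

```bash
python3 -m crank '[[-0.013,0.011,0,0,0,0,-1],[-0.013,0.011,0,0,0,0,-1],[0,0,0,0,0,0,-1],[0,0,0.02,0,0,0,-1],[0,0,0.02,0,0,0,-1],[0,0,0.02,0,0,0,-1],[0,0,0.02,0,0,0,-1],[0,0,0.02,0,0,0,-1],[0,0,0.015,0,0,0,-1],[0,0,0.01,0,0,0,-1],[0,0,0.007,0,0,0,-1],[0,0,0.004,0,0,0,-1],[0,0,0,0,0,0,-1]]'; python3 look.py w3 0.641 -0.2725
```

```text
time: 4.58
eef_pos: [0.6414, -0.2731, 0.0597]
eef_rot: [0.0, 0.803, 0.596, 0.0]
wrist_force: [-0.7, -0.3, -0.1]
finger_gap: 0.001
4.575 [ 0.6414 -0.2731  0.0597] z axis [ 0. -0. -1.] F [-0.7 -0.3 -0.1] gap 0.001
to target tool [ 0.0005 -0.0005 -0.    ]
red [315.4 255.8] 974 [ 0.64   -0.2721  0.034 ]
green [634.8 164.6] 279 [ 0.64   -0.0851  0.034 ]
```

View pics/w3.png

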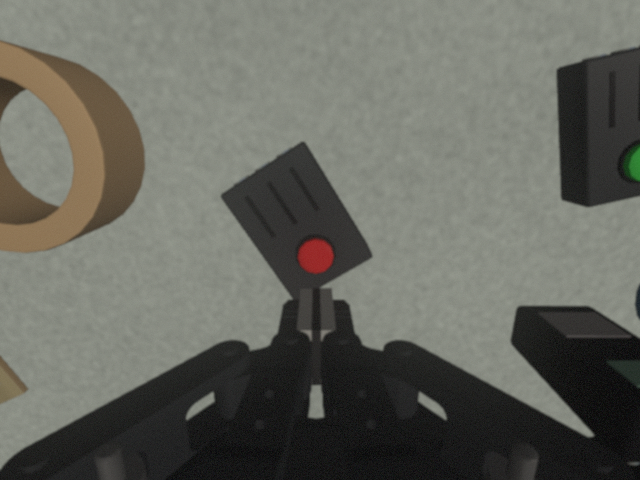

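The red lamp is at (315,256), with the tips about 26 mm above it and centred within 1 mm. Now I hold for over 2 s, then rise.

```bash
python3 -m crank '[[0,0,0,0,0,0,-1],[0,0,0,0,0,0,-1],[0,0,0,0,0,0,-1],[0,0,0,0,0,0,-1],[0,0,0,0,0,0,-1],[0,0,0,0,0,0,-1],[0,0,0,0,0,0,-1],[0,0,0,0,0,0,-1],[0,0,0,0,0,0,-1],[0,0,0,0,0,0,-1],[0,0,0,0,0,0,-1],[0,0,0,0,0,0,-1],[0,0,0,0,0,0,-1],[0,0,0,0,0,0,-1],[0,0,0,0,0,0,-1],[0,0,0,0,0,0,-1],[0,0,0,0,0,0,-1],[0,0,0,0,0,0,-1]]'
python3 -m crank '[[0,0,-0.02,0,0,0,-1],[0,0,-0.03,0,0,0,-1],[0,0,-0.03,0,0,0,-1],[0,0,-0.02,0,0,0,-1],[0.0185,-0.0053,0,0,0,0,-1],[0.03,-0.009,0,0,0,0,-1],[0.03,-0.009,0,0,0,0,-1],[0.03,-0.009,0,0,0,0,-1],[0.03,-0.009,0,0,0,0,-1],[0.03,-0.009,0,0,0,0,-1],[0.02,-0.007,0,0,0,0,-1],[0,0,0,0,0,0,-1],[0,0,0,0,0,0,-1],[0,0,0,0,0,0,-1]]'; python3 look.py w4 0.641 -0.076
```

```text
time: 6.88
eef_pos: [0.6413, -0.2731, 0.0596]
eef_rot: [-0.0, 0.803, 0.596, -0.0]
wrist_force: [-0.1, 0.6, -0.3]
finger_gap: 0.001
time: 8.62
eef_pos: [0.6412, -0.0771, 0.1594]
eef_rot: [-0.0, 0.804, 0.595, -0.0]
wrist_force: [-0.6, -0.3, 1.0]
finger_gap: -0.003
8.625 [ 0.6412 -0.0771  0.1594] z axis [-0. -0. -1.] F [-0.6 -0.3  1. ] gap -0.003
to target tool [ 0.001  -0.0005 -0.    ]
red [114.7 277.7] 473 [ 0.6404 -0.2694  0.034 ]
green [317.4 218. ] 455 [ 0.6407 -0.0747  0.034 ]
```

Over green within 2 mm (the wrist view puts it at 0.6407, −0.0747). Descending and holding.

```bash
python3 -m crank '[[0.002,0,0.02,0,0,0,-1],[0,0,0.02,0,0,0,-1],[0,0,0.02,0,0,0,-1],[0,0,0.02,0,0,0,-1],[0,0,0.01,0,0,0,-1],[0,0,0.006,0,0,0,-1],[0,0,0.004,0,0,0,-1],[0,0,0,0,0,0,-1]]'; python3 look.py w5 0.641 -0.075
```

```text
time: 9.68
eef_pos: [0.6419, -0.0743, 0.0598]
eef_rot: [0.0, 0.803, 0.596, 0.0]
wrist_force: [-0.4, -0.6, 0.2]
finger_gap: -0.006
9.675 [ 0.6419 -0.0743  0.0598] z axis [ 0. -0. -1.] F [-0.4 -0.6  0.2] gap -0.006
to target tool [-0.0009 -0.0007 -0.    ]
red [ 29.2 336.6] 906 [ 0.64   -0.2679  0.034 ]
green [313.1 255.7] 958 [ 0.6401 -0.0745  0.034 ]
```

View pics/w5.png

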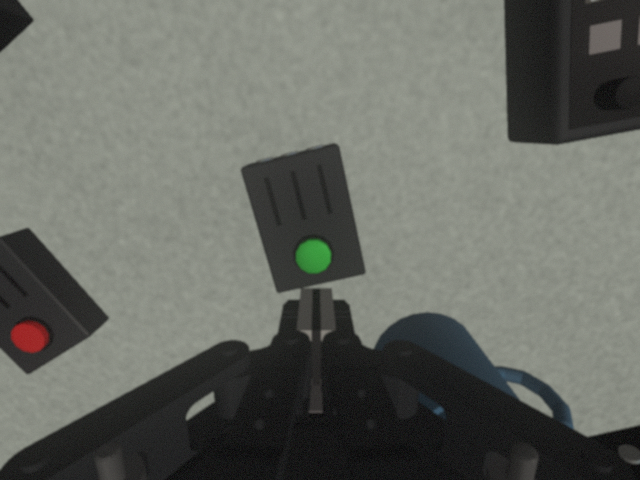

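The green lamp is at (313,256) under the tips, and the mug stands clear to the right. Holding, then rising and going over the orange key.

```bash
python3 -m crank '[[0,0,0,0,0,0,-1],[0,0,0,0,0,0,-1],[0,0,0,0,0,0,-1],[0,0,0,0,0,0,-1],[0,0,0,0,0,0,-1],[0,0,0,0,0,0,-1],[0,0,0,0,0,0,-1],[0,0,0,0,0,0,-1],[0,0,0,0,0,0,-1],[0,0,0,0,0,0,-1],[0,0,0,0,0,0,-1],[0,0,0,0,0,0,-1],[0,0,0,0,0,0,-1],[0,0,0,0,0,0,-1],[0,0,0,0,0,0,-1],[0,0,0,0,0,0,-1],[0,0,0,0,0,0,-1],[0,0,0,0,0,0,-1]]'
python3 -m crank '[[0,0,-0.02,0,0,0,-1],[0,0,-0.03,0,0,0,-1],[0,0,-0.03,0,0,0,-1],[0,0,-0.03,0,0,0,-1],[0,0,-0.01,0,0,0,-1],[0.015,-0.011,0,0,0,0,-1],[0.029,-0.021,0,0,0,0,-1],[0.029,-0.021,0,0,0,0,-1],[0.029,-0.021,0,0,0,0,-1],[0.029,-0.021,0,0,0,0,-1],[0.029,-0.021,0,0,0,0,-1],[0.029,-0.021,0,0,0,0,-1],[0.029,-0.021,0,0,0,0,-1],[0.029,-0.021,0,0,0,0,-1],[0.029,-0.021,0,0,0,0,-1],[0.018,-0.01,0,0,0,0,-1],[0,0,0,0,0,0,-1],[0,0,0,0,0,0,-1],[0,0,0,0,0,0,-1]]'; python3 look.py w6 0.527 0.268
```

```text
time: 11.98
eef_pos: [0.6418, -0.0742, 0.0596]
eef_rot: [0.0, 0.803, 0.596, 0.0]
wrist_force: [0.1, 0.3, -0.3]
finger_gap: -0.001
time: 14.35
eef_pos: [0.5267, 0.2672, 0.1795]
eef_rot: [0.0, 0.804, 0.595, -0.0]
wrist_force: [-0.3, 0.2, 0.7]
finger_gap: -0.001
14.35 [0.5267 0.2672 0.1795] z axis [-0. -0. -1.] F [-0.3  0.2  0.7] gap -0.001
to target tool [ 0.0008  0.0001 -0.    ]
green [ 51.3 397.5] 297 [ 0.6394 -0.0698  0.034 ]
orange [316.4 220.1] 1080 [0.5254 0.269  0.064 ]
blue [237.4 234.3] 1117 [0.5176 0.2006 0.064 ]
```

View pics/w6.png

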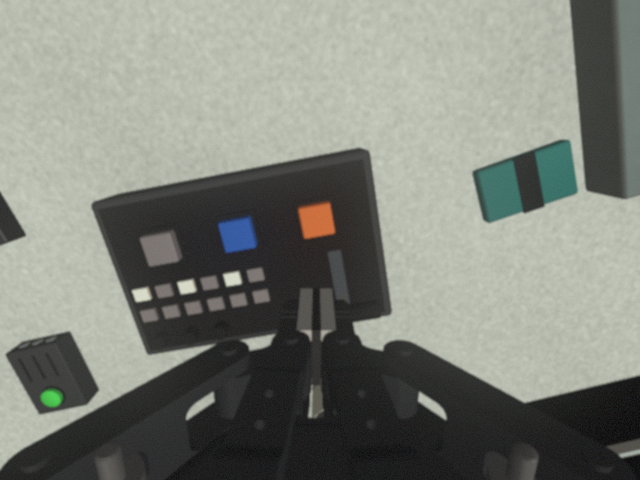

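The orange key is at (316,220), directly below, with the lever well behind it. Descending to about 1 cm above the cap, then pressing in small rows.

```bash
python3 -m crank '[[0.001,0,0.02,0,0,0,-1],[0,0,0.025,0,0,0,-1],[0,0,0.025,0,0,0,-1],[0,0,0.02,0,0,0,-1],[0,0,0.01,0,0,0,-1],[0,0,0.005,0,0,0,-1],[0,0,0,0,0,0,-1],[0,0,0,0,0,0,-1]]'; python3 look.py w7 0.5265 0.2685
python3 -m crank '[[0,0,0.003,0,0,0,-1],[0,0,0.003,0,0,0,-1],[0,0,0.003,0,0,0,-1],[0,0,0.002,0,0,0,-1],[0,0,0.002,0,0,0,-1],[0,0,0,0,0,0,-1]]'
```

```text
time: 15.4
eef_pos: [0.527, 0.2692, 0.0753]
eef_rot: [0.0, 0.803, 0.596, 0.001]
wrist_force: [0.0, -0.8, 0.2]
finger_gap: -0.001
15.4 [0.527  0.2692 0.0753] z axis [ 0.001  0.    -1.   ] F [ 0.  -0.8  0.2] gap -0.001
to target tool [-0.0008 -0.0003 -0.    ]
orange [313.3 263.4] 2307 [0.5247 0.2693 0.064 ]
blue [197.1 282.6] 2517 [0.5166 0.2019 0.064 ]
time: 16.2
eef_pos: [0.5266, 0.2691, 0.0615]
eef_rot: [-0.0, 0.803, 0.596, -0.0]
wrist_force: [-0.4, 0.5, 0.3]
finger_gap: -0.001
```

```bash
python3 -m crank '[[0,0,0.001,0,0,0,-1],[0,0,0.001,0,0,0,-1],[0,0,0.001,0,0,0,-1]]'; python3 -m crank '[[0,0,0.001,0,0,0,-1],[0,0,0.001,0,0,0,-1]]';python3 -m crank '[[0,0,0.001,0,0,0,-1]]'
```

```text
time: 16.58
eef_pos: [0.5266, 0.2691, 0.0586]
eef_rot: [-0.0, 0.803, 0.596, 0.0]
wrist_force: [-0.1, 0.5, -0.2]
finger_gap: 0.004
time: 16.82
eef_pos: [0.5266, 0.2691, 0.0565]
eef_rot: [0.0, 0.803, 0.596, -0.0]
wrist_force: [0.5, 0.6, -0.6]
finger_gap: -0.004
time: 16.95
eef_pos: [0.5266, 0.2691, 0.0556]
eef_rot: [0.0, 0.803, 0.596, -0.0]
wrist_force: [0.8, 0.4, 0.1]
finger_gap: -0.002
```

No force yet at the expected contact height, so I'll look.

```bash
python3 look.py w8 0.5265 0.2685
python3 - <<'E'
from h import *
i=eyes.get_image('scene'); cv2.imwrite('pics/s8.png',cv2.resize(i[170:350,300:540],(800,600),interpolation=cv2.INTER_CUBIC)[:,:,::-1])
E
```

```text
16.95 [0.5266 0.2691 0.0556] z axis [-0. -0. -1.] F [0.8 0.4 0.1] gap -0.002
to target tool [-0.0006  0.0001  0.    ]
orange [313.5 272.5] 2247 [0.522  0.2702 0.064 ]
blue [185.8 298. ] 3087 [0.5164 0.2022 0.064 ]
```

View pics/w8.png

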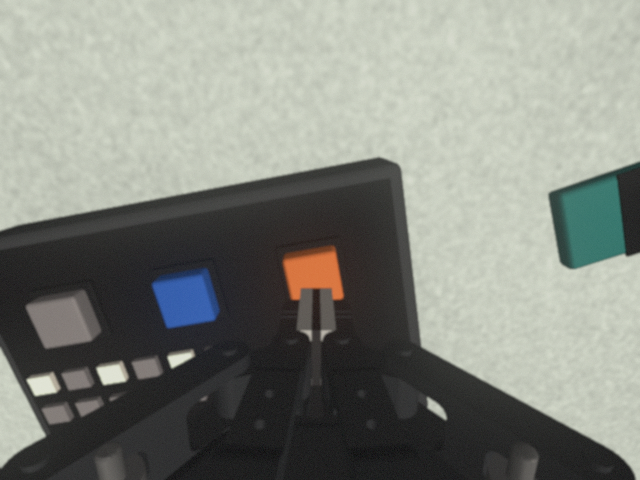

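View pics/s8.png

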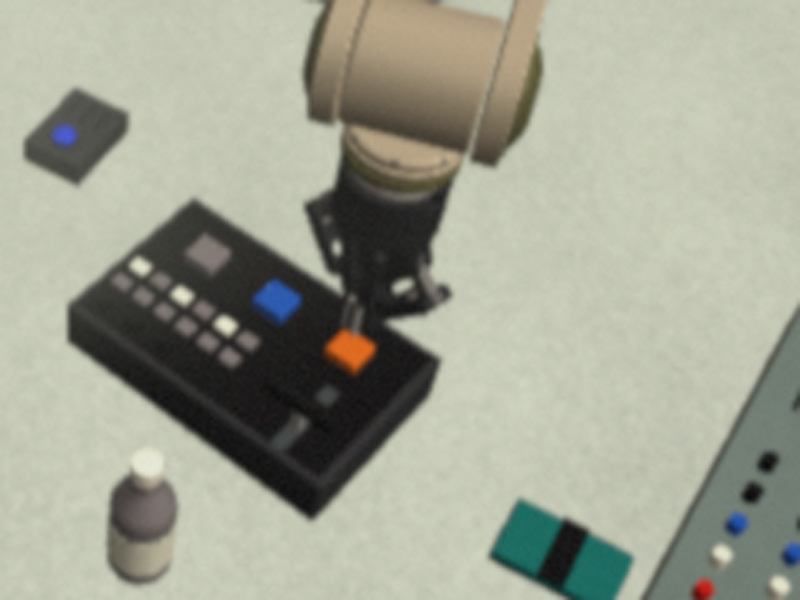

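The tips are on the orange cap (at (314,272)), which seems lower than the blue one. I'll keep pressing gently until the force shows the end stop.

```bash
python3 -m crank '[[0,0,0.001,0,0,0,-1]]'; python3 -m crank '[[0,0,0.001,0,0,0,-1]]';python3 -m crank '[[0,0,0.001,0,0,0,-1]]'; python3 -m crank '[[0,0,0,0,0,0,-1],[0,0,0,0,0,0,-1]]'
```

```text
time: 17.18
eef_pos: [0.5267, 0.2691, 0.0546]
eef_rot: [0.0, 0.803, 0.596, 0.0]
wrist_force: [0.3, -0.2, 0.8]
finger_gap: -0.001
time: 17.3
eef_pos: [0.5266, 0.2691, 0.0536]
eef_rot: [0.0, 0.803, 0.596, 0.0]
wrist_force: [-0.5, 0.6, -0.0]
finger_gap: -0.002
time: 17.42
eef_pos: [0.5266, 0.2691, 0.0526]
eef_rot: [-0.0, 0.803, 0.596, -0.0]
wrist_force: [-0.0, -0.2, 0.3]
finger_gap: 0.001
time: 17.68
eef_pos: [0.5266, 0.2691, 0.0526]
eef_rot: [0.0, 0.803, 0.596, 0.0]
wrist_force: [-0.2, -0.2, -0.2]
finger_gap: 0.001
```

Still no force 11 mm below the nominal cap top, which is suspicious. I'll check where the tips really are relative to the cap.

Run:
```python
from h import *
s=get_state();p=s['eef_pos'];r=R.from_quat(s['eef_rot'],scalar_first=True).as_matrix()
c=eyes.camera_info('scene')
def pj(c,T,X):
    q=c['mtx']@(np.linalg.inv(T)@[*X,1])[:3]; return q[:2]/q[2]
i=eyes.get_image('scene'); i2=eyes.get_image('wrist'); i3=eyes.get_image('top')
print('scene tcp',pj(c,c['T'],p))
w=eyes.camera_info('wrist');M=np.eye(4);M[:3,:3]=r;M[:3,3]=p;Tw=M@w['mount']
print('wrist tcp',pj(w,Tw,p), 'grasp',pj(w,Tw,p-r[:,2]*.0187))
for z in(.064,.056):
  print(z,'key scene',pj(c,c['T'],[.527,.268,z]),'wrist',pj(w,Tw,[.527,.268,z]))
a=cv2.resize(i[235:310,350:450],(800,600),interpolation=cv2.INTER_CUBIC)
cv2.imwrite('pics/s9.png',a[:,:,::-1])
cv2.imwrite('pics/w9.png',cv2.resize(i2[200:380,200:440],(800,600),interpolation=cv2.INTER_CUBIC)[:,:,::-1])
```

```text
scene tcp [404.75158469 276.52526092]
wrist tcp [314.17109391 274.69669234] grasp [313.99298087 289.53497444]
0.064 key scene [404.97104081 273.75244254] wrist [312.21077293 284.60537066]
0.056 key scene [404.49706114 275.63105735] wrist [312.36019663 278.35554685]
```

View pics/s9.png

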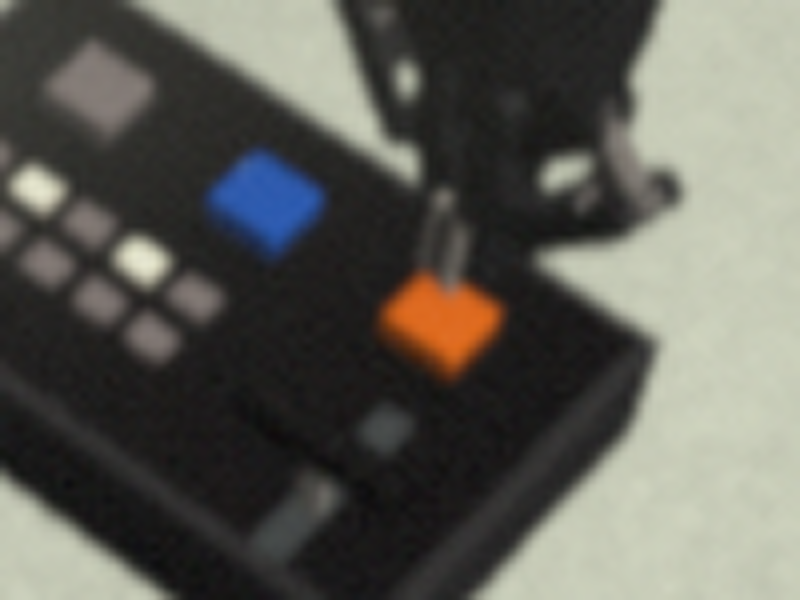

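View pics/w9.png

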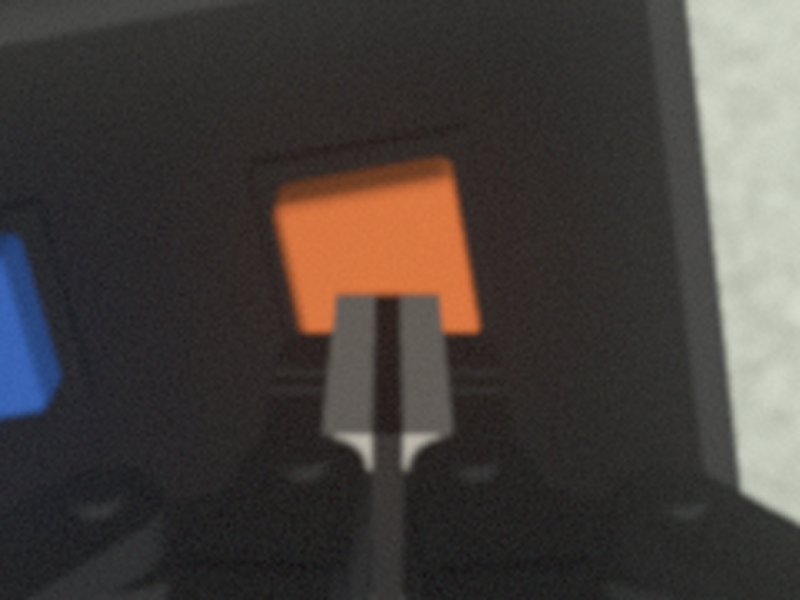

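The predicted TCP pixel in the scene view is (405,276.5), but the visible tips end at about (406,271), and the wrist view shows them higher too. The cap is still up, so the real tips sit well behind the reported TCP. I'll find contact in 1 mm steps, stopping at the first force and before a full press.

```bash
for i in 1 2 3 4 5; do :; done
python3 -m crank '[[0,0,0.001,0,0,0,-1],[0,0,0.001,0,0,0,-1]]' | grep -E 'pos|force'; python3 -m crank '[[0,0,0.001,0,0,0,-1],[0,0,0.001,0,0,0,-1]]'| grep -E 'pos|force'; python3 -m crank '[[0,0,0.001,0,0,0,-1]]'| grep -E 'pos|force'
```

```text
eef_pos: [0.5266, 0.2691, 0.0506]
wrist_force: [-0.3, -0.5, 0.1]
eef_pos: [0.5266, 0.2691, 0.0485]
wrist_force: [-0.1, 0.1, 0.6]
eef_pos: [0.5266, 0.2691, 0.0475]
wrist_force: [0.9, 0.3, 0.1]
```

Run:
```python
from h import *
i=eyes.get_image('scene'); t=eyes.get_image('top')
a=cv2.resize(i[240:300,365:445],(800,600),interpolation=cv2.INTER_CUBIC)
cv2.imwrite('pics/s10.png',cv2.convertScaleAbs(a,alpha=1.6)[:,:,::-1])
c=eyes.camera_info('scene'); s=get_state();p=s['eef_pos'];r=R.from_quat(s['eef_rot'],scalar_first=True).as_matrix()
for h in(0,.01,.02,.03):
  for y in(-.011,.011):
    X=p-r[:,2]*h+r[:,1]*y; q=c['mtx']@(np.linalg.inv(c['T'])@[*X,1])[:3]; q=q[:2]/q[2]; print(h,y,((q-[365,240])*10).round())
```

```text
0 -0.011 [426. 356.]
0 0.011 [363. 398.]
0.01 -0.011 [432. 333.]
0.01 0.011 [369. 374.]
0.02 -0.011 [438. 309.]
0.02 0.011 [375. 351.]
0.03 -0.011 [444. 285.]
0.03 0.011 [381. 327.]
```

View pics/s10.png

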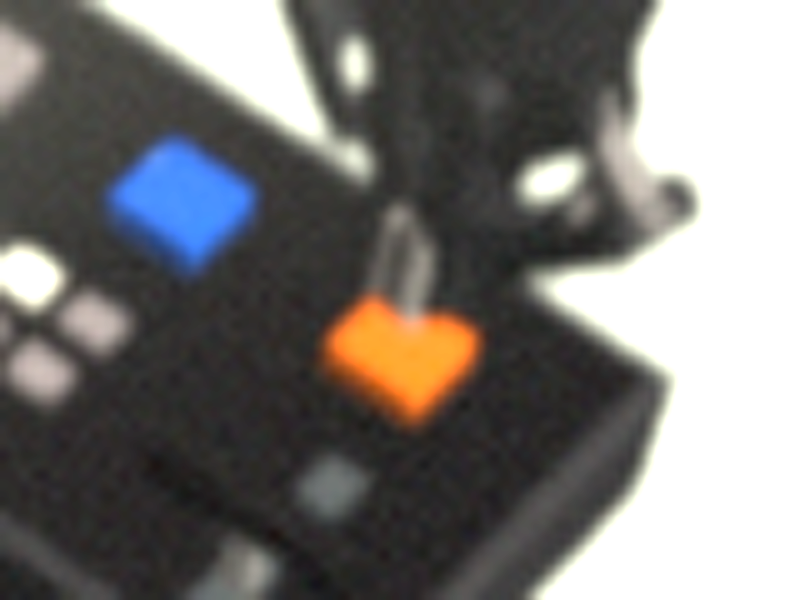

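The tips appear to be about 27 mm behind the reported TCP, so roughly 1 cm of air remains. I'll continue gently to first contact to measure that offset.

```bash
python3 -m crank '[[0,0,0.0015,0,0,0,-1],[0,0,0.0015,0,0,0,-1]]' | grep -E 'pos|force'; python3 -m crank '[[0,0,0.001,0,0,0,-1]]'| grep -E 'pos|force'; python3 -m crank '[[0,0,0.001,0,0,0,-1]]'| grep -E 'pos|force';python3 -m crank '[[0,0,0.001,0,0,0,-1]]'| grep -E 'pos|force'
```

```text
eef_pos: [0.5266, 0.2691, 0.0445]
wrist_force: [0.9, -0.4, -0.3]
eef_pos: [0.5266, 0.2691, 0.0435]
wrist_force: [0.6, -0.5, 0.3]
eef_pos: [0.5266, 0.2691, 0.0426]
wrist_force: [-0.0, 0.3, -0.6]
eef_pos: [0.5266, 0.2691, 0.0416]
wrist_force: [-0.1, -1.0, -0.3]
```

```bash
python3 -m crank '[[0,0,0.001,0,0,0,-1]]' | grep -E 'pos|force'; python3 -m crank '[[0,0,0.001,0,0,0,-1]]'| grep -E 'pos|force'; python3 -m crank '[[0,0,0.001,0,0,0,-1]]'| grep -E 'pos|force'
```

```text
eef_pos: [0.5266, 0.2691, 0.0405]
wrist_force: [0.8, -0.1, -0.1]
eef_pos: [0.5266, 0.2691, 0.0396]
wrist_force: [0.8, 0.7, -0.2]
eef_pos: [0.5266, 0.2691, 0.0385]
wrist_force: [0.0, -0.5, 0.5]
```

```bash
python3 -m crank '[[0,0,0.001,0,0,0,-1]]' | grep -E 'pos|force'; python3 -m crank '[[0,0,0.001,0,0,0,-1]]'| grep -E 'pos|force'
python3 - <<'E'
from h import *
i=eyes.get_image('scene');w=eyes.get_image('wrist'); print(get_state()['time'])
a=cv2.resize(i[240:300,365:445],(400,300),interpolation=cv2.INTER_CUBIC)
b=cv2.resize(w[220:370,200:400],(400,300),interpolation=cv2.INTER_CUBIC)
cv2.imwrite('pics/s11.png',cv2.convertScaleAbs(np.hstack([a,b]),alpha=1.5)[:,:,::-1])
E
```

```text
eef_pos: [0.5266, 0.2691, 0.0376]
wrist_force: [-0.5, 0.1, 0.1]
eef_pos: [0.5266, 0.2691, 0.0366]
wrist_force: [-0.3, -0.3, -0.3]
19.9
```

View pics/s11.png

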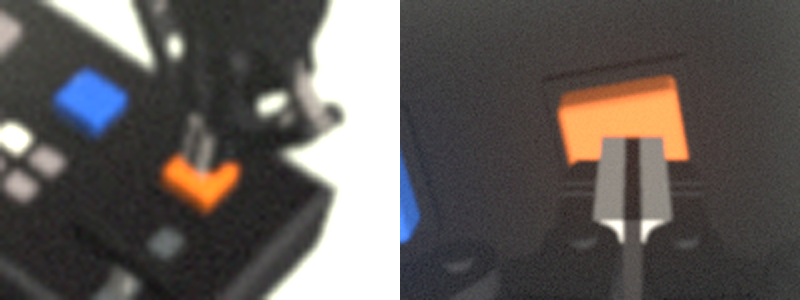

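The tips (scene crop (202,172)) now sit nearly at the cap's centre. Continuing.

```bash
for k in 1; do python3 -m crank '[[0,0,0.001,0,0,0,-1]]' | grep -E 'pos|force'; done; python3 -m crank '[[0,0,0.001,0,0,0,-1]]'| grep -E 'pos|force'; python3 -m crank '[[0,0,0.001,0,0,0,-1]]'| grep -E 'pos|force'; python3 -m crank '[[0,0,0.001,0,0,0,-1]]'| grep -E 'pos|force'
```

```text
eef_pos: [0.5267, 0.2691, 0.0356]
wrist_force: [-0.8, 0.0, 0.2]
eef_pos: [0.5266, 0.2691, 0.0346]
wrist_force: [-0.1, 0.5, 0.0]
eef_pos: [0.5266, 0.2691, 0.0336]
wrist_force: [-1.0, -0.2, -0.3]
eef_pos: [0.5266, 0.2691, 0.0325]
wrist_force: [-0.3, -0.3, 0.3]
```

```bash
python3 -m crank '[[0,0,0.001,0,0,0,-1]]' | grep -E 'pos|force'; python3 -m crank '[[0,0,0.001,0,0,0,-1]]'| grep -E 'pos|force'
python3 - <<'E'
from h import *
i=eyes.get_image('scene');w=eyes.get_image('wrist'); print(get_state()['time'])
a=cv2.resize(i[240:300,365:445],(400,300),interpolation=cv2.INTER_CUBIC)
b=cv2.resize(w[220:370,200:400],(400,300),interpolation=cv2.INTER_CUBIC)
cv2.imwrite('pics/s12.png',cv2.convertScaleAbs(np.hstack([a,b]),alpha=1.5)[:,:,::-1])
E
```

```text
eef_pos: [0.5266, 0.2691, 0.0315]
wrist_force: [-0.2, 0.7, 0.6]
eef_pos: [0.5266, 0.2691, 0.0305]
wrist_force: [0.9, -1.1, 0.1]
20.75
```

View pics/s12.png

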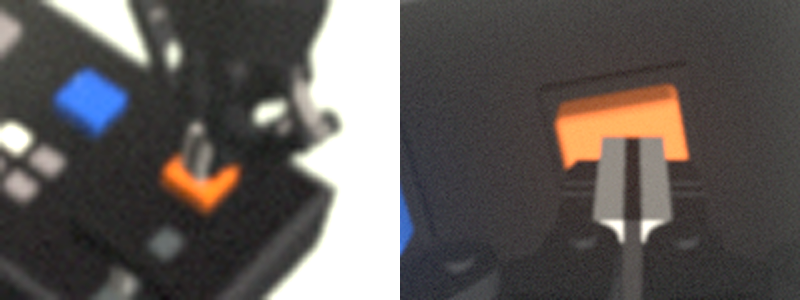

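```bash
python3 -m crank '[[0,0,0.001,0,0,0,-1]]' | grep -E 'pos|force'; python3 -m crank '[[0,0,0.001,0,0,0,-1]]'| grep -E 'pos|force'; python3 -m crank '[[0,0,0.001,0,0,0,-1]]'| grep -E 'pos|force'
```

```text
eef_pos: [0.5267, 0.2691, 0.0296]
wrist_force: [0.3, 0.4, -0.8]
eef_pos: [0.5266, 0.2691, 0.0286]
wrist_force: [0.8, 0.4, 0.4]
eef_pos: [0.5266, 0.2691, 0.0278]
wrist_force: [-1.8, -0.1, 2.5]
```

```bash
python3 -m crank '[[0,0,0.001,0,0,0,-1]]' | grep -E 'pos|force'; python3 -m crank '[[0,0,0.001,0,0,0,-1]]'| grep -E 'pos|force'
python3 - <<'E'
from h import *
i=eyes.get_image('scene');w=eyes.get_image('wrist'); print(get_state()['time'])
a=cv2.resize(i[240:300,365:445],(400,300),interpolation=cv2.INTER_CUBIC)
b=cv2.resize(w[220:370,200:400],(400,300),interpolation=cv2.INTER_CUBIC)
cv2.imwrite('pics/s13.png',cv2.convertScaleAbs(np.hstack([a,b]),alpha=1.5)[:,:,::-1])
E
```

```text
eef_pos: [0.5266, 0.2691, 0.0268]
wrist_force: [-1.1, -0.3, 2.9]
eef_pos: [0.5266, 0.2691, 0.0257]
wrist_force: [-2.2, -0.3, 2.2]
21.475
```

View pics/s13.png

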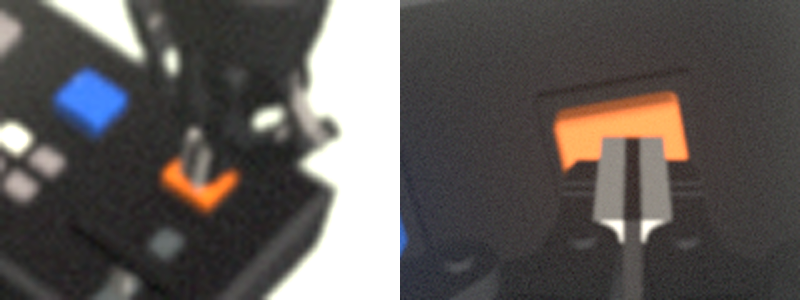

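Contact came at TCP z ≈ 0.028, so the real tips are about 36 mm behind the reported TCP. My earlier pointing was therefore about 6 cm above the lamps, not 2 cm. The orange key is only about 2–3 mm down, so I stop pressing and point again lower. At TCP z ≈ 0.025 the tips are about 27 mm above the lamp, which meets the criterion under either reading of the grasp point.

```bash
python3 -m crank '[[0,0,-0.015,0,0,0,-1],[0,0,-0.03,0,0,0,-1],[0,0,-0.035,0,0,0,-1],[0,0,-0.035,0,0,0,-1],[-0.015,0.008,-0.02,0,0,0,-1],[-0.03,0.017,0,0,0,0,-1],[-0.04,0.022,0,0,0,0,-1],[-0.04,0.022,0,0,0,0,-1],[-0.04,0.022,0,0,0,0,-1],[-0.04,0.022,0,0,0,0,-1],[-0.04,0.022,0,0,0,0,-1],[-0.04,0.022,0,0,0,0,-1],[-0.04,0.022,0,0,0,0,-1],[-0.04,0.022,0,0,0,0,-1],[-0.04,0.022,0,0,0,0,-1],[-0.04,0.022,0,0,0,0,-1],[-0.025,0.014,0,0,0,0,-1],[-0.015,0.008,0,0,0,0,-1],[0,0,0,0,0,0,-1]]'; python3 look.py w14 0.641 -0.2725
```

```text
time: 23.85
eef_pos: [0.6411, -0.273, 0.1607]
eef_rot: [-0.0, 0.804, 0.595, 0.0]
wrist_force: [0.2, 1.3, 0.0]
finger_gap: -0.002
23.85 [ 0.6411 -0.273   0.1607] z axis [ 0.  0. -1.] F [0.2 1.3 0. ] gap -0.002
to target tool [ 0.0004 -0.0002  0.    ]
red [315.6 217.9] 500 [ 0.6404 -0.2721  0.034 ]
green [540.4 151.5] 559 [ 0.6405 -0.0771  0.034 ]
```

```bash
python3 -m crank '[[0,0,0.02,0,0,0,-1],[0,0,0.035,0,0,0,-1],[0,0,0.03,0,0,0,-1],[0,0,0.02,0,0,0,-1],[0,0,0.015,0,0,0,-1],[0,0,0.01,0,0,0,-1],[0,0,0.005,0,0,0,-1],[0,0,0,0,0,0,-1]]'; python3 look.py w15 0.641 -0.2725
python3 - <<'E'
from h import *
i=eyes.get_image('scene'); cv2.imwrite('pics/s15.png',cv2.resize(i[150:300,150:350],(800,600))[:,:,::-1])
E
```

```text
time: 24.9
eef_pos: [0.6413, -0.2725, 0.0258]
eef_rot: [0.0, 0.803, 0.596, 0.0]
wrist_force: [-0.3, -0.9, 0.5]
finger_gap: -0.001
24.9 [ 0.6413 -0.2725  0.0258] z axis [ 0. -0. -1.] F [-0.3 -0.9  0.5] gap -0.001
to target tool [-0.     -0.0003 -0.    ]
red [314.1 274.8] 1081 [ 0.6381 -0.2715  0.034 ]
```

View pics/w15.png

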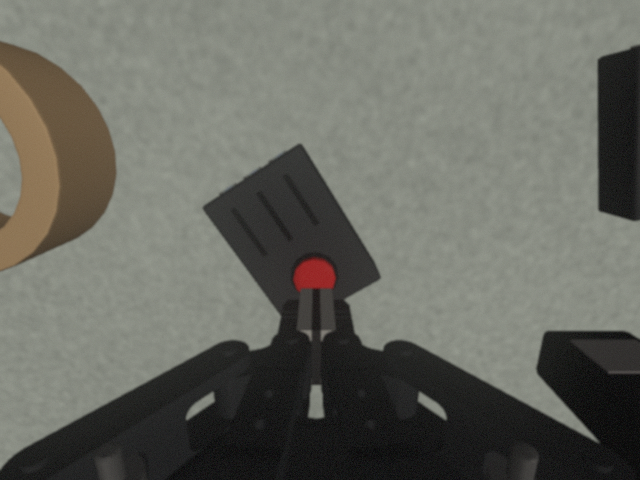

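View pics/s15.png

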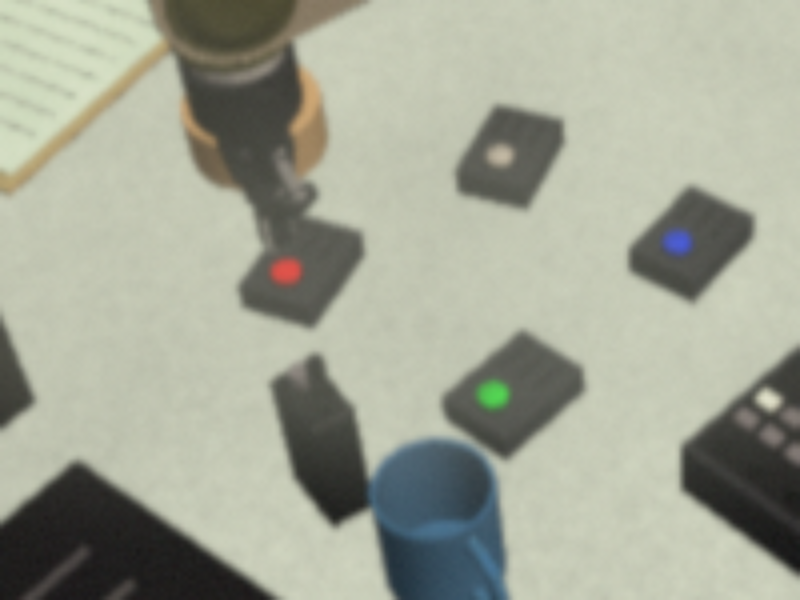

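The tips end at about (268,240) in the scene crop, clear above the lamp at (286,270). In the wrist view the lamp, (314,275), is directly under the tips. Holding, then going to green.

```bash
python3 -m crank '[[0,0,0,0,0,0,-1],[0,0,0,0,0,0,-1],[0,0,0,0,0,0,-1],[0,0,0,0,0,0,-1],[0,0,0,0,0,0,-1],[0,0,0,0,0,0,-1],[0,0,0,0,0,0,-1],[0,0,0,0,0,0,-1],[0,0,0,0,0,0,-1],[0,0,0,0,0,0,-1],[0,0,0,0,0,0,-1],[0,0,0,0,0,0,-1],[0,0,0,0,0,0,-1],[0,0,0,0,0,0,-1],[0,0,0,0,0,0,-1],[0,0,0,0,0,0,-1],[0,0,0,0,0,0,-1]]'
python3 -m crank '[[0,0,-0.02,0,0,0,-1],[0,0,-0.035,0,0,0,-1],[0,0,-0.035,0,0,0,-1],[0,0,-0.02,0,0,0,-1],[0.019,-0.0058,0,0,0,0,-1],[0.03,-0.009,0,0,0,0,-1],[0.03,-0.009,0,0,0,0,-1],[0.03,-0.009,0,0,0,0,-1],[0.03,-0.009,0,0,0,0,-1],[0.03,-0.009,0,0,0,0,-1],[0.02,-0.007,0,0,0,0,-1],[0,0,0,0,0,0,-1],[0,0,0,0,0,0,-1]]'; python3 look.py w16 0.641 -0.075
```

```text
time: 27.12
eef_pos: [0.6412, -0.2726, 0.0256]
eef_rot: [0.0, 0.803, 0.596, -0.0]
wrist_force: [0.3, -0.3, -0.2]
finger_gap: 0.0
time: 28.75
eef_pos: [0.6407, -0.0755, 0.1353]
eef_rot: [-0.0, 0.803, 0.595, -0.0]
wrist_force: [-0.2, -0.9, 0.1]
finger_gap: 0.007
28.75 [ 0.6407 -0.0755  0.1353] z axis [-0. -0. -1.] F [-0.2 -0.9  0.1] gap 0.007
to target tool [ 0.0006  0.0001 -0.    ]
red [ 98.1 289.5] 533 [ 0.6403 -0.2692  0.034 ]
green [315.7 225.9] 531 [ 0.6405 -0.0747  0.034 ]
```

```bash
python3 -m crank '[[0,0,0.02,0,0,0,-1],[0,0,0.03,0,0,0,-1],[0,0,0.025,0,0,0,-1],[0,0,0.018,0,0,0,-1],[0,0,0.01,0,0,0,-1],[0,0,0.006,0,0,0,-1],[0,0,0,0,0,0,-1]]'; python3 look.py w17 0.641 -0.075
```

```text
time: 29.68
eef_pos: [0.6408, -0.0752, 0.0267]
eef_rot: [0.0, 0.803, 0.595, 0.0]
wrist_force: [0.2, -0.1, 0.1]
finger_gap: -0.001
29.675 [ 0.6408 -0.0752  0.0267] z axis [ 0. -0. -1.] F [ 0.2 -0.1  0.1] gap -0.001
to target tool [0.0002 0.0001 0.    ]
red [  3.6 369.7] 201 [ 0.6424 -0.2583  0.034 ]
green [315.  274.7] 1036 [ 0.6381 -0.0739  0.034 ]
```

View pics/w17.png

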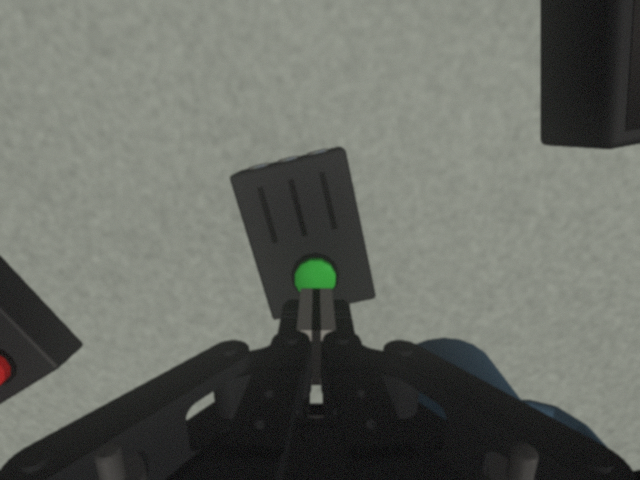

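The green lamp (315,275) is under the tips. Holding, then going back over the orange key.

```bash
python3 -m crank '[[0,0,0,0,0,0,-1],[0,0,0,0,0,0,-1],[0,0,0,0,0,0,-1],[0,0,0,0,0,0,-1],[0,0,0,0,0,0,-1],[0,0,0,0,0,0,-1],[0,0,0,0,0,0,-1],[0,0,0,0,0,0,-1],[0,0,0,0,0,0,-1],[0,0,0,0,0,0,-1],[0,0,0,0,0,0,-1],[0,0,0,0,0,0,-1],[0,0,0,0,0,0,-1],[0,0,0,0,0,0,-1],[0,0,0,0,0,0,-1],[0,0,0,0,0,0,-1],[0,0,0,0,0,0,-1]]'
python3 -m crank '[[0,0,-0.02,0,0,0,-1],[0,0,-0.035,0,0,0,-1],[0,0,-0.035,0,0,0,-1],[0,0,-0.035,0,0,0,-1],[0.015,-0.011,-0.01,0,0,0,-1],[0.029,-0.021,0,0,0,0,-1],[0.029,-0.021,0,0,0,0,-1],[0.029,-0.021,0,0,0,0,-1],[0.029,-0.021,0,0,0,0,-1],[0.029,-0.021,0,0,0,0,-1],[0.029,-0.021,0,0,0,0,-1],[0.029,-0.021,0,0,0,0,-1],[0.029,-0.021,0,0,0,0,-1],[0.029,-0.021,0,0,0,0,-1],[0.02,-0.01,0,0,0,0,-1],[0,0,0,0,0,0,-1],[0,0,0,0,0,0,-1]]'; python3 look.py w18 0.527 0.2685
```

```text
time: 31.85
eef_pos: [0.6408, -0.0749, 0.0266]
eef_rot: [-0.0, 0.803, 0.596, -0.0]
wrist_force: [-0.1, 0.4, -0.6]
finger_gap: -0.001
time: 33.98
eef_pos: [0.5253, 0.269, 0.161]
eef_rot: [-0.0, 0.803, 0.596, -0.001]
wrist_force: [0.5, -0.1, 0.7]
finger_gap: -0.003
33.975 [0.5253 0.269  0.161 ] z axis [-0.001 -0.001 -1.   ] F [ 0.5 -0.1  0.7] gap -0.003
to target tool [-0.      0.0018 -0.    ]
green [ 38. 411.] 342 [ 0.6392 -0.0693  0.034 ]
orange [314.9 227.1] 1181 [0.5247 0.2693 0.064 ]
blue [231.3 242.5] 1268 [0.5175 0.2009 0.064 ]
```

Well centred. Descending by 0.131 to TCP z ≈ 0.030, then pressing to the end stop.

```bash
python3 -m crank '[[0,0.001,0.02,0,0,0,-1],[0,0,0.035,0,0,0,-1],[0,0,0.035,0,0,0,-1],[0,0,0.025,0,0,0,-1],[0,0,0.012,0,0,0,-1],[0,0,0.004,0,0,0,-1],[0,0,0,0,0,0,-1]]'; python3 -m crank '[[0,0,0.002,0,0,0,-1],[0,0,0.002,0,0,0,-1],[0,0,0.002,0,0,0,-1]]'; python3 -m crank '[[0,0,0.001,0,0,0,-1],[0,0,0.001,0,0,0,-1]]'; python3 -m crank '[[0,0,0.001,0,0,0,-1]]'
```

```text
time: 34.9
eef_pos: [0.5272, 0.269, 0.0313]
eef_rot: [0.0, 0.803, 0.595, 0.001]
wrist_force: [-0.6, -0.2, 0.3]
finger_gap: -0.005
time: 35.28
eef_pos: [0.5269, 0.2691, 0.0248]
eef_rot: [0.0, 0.803, 0.596, 0.0]
wrist_force: [-0.7, 0.8, 2.9]
finger_gap: 0.004
time: 35.52
eef_pos: [0.5269, 0.2691, 0.0228]
eef_rot: [0.0, 0.803, 0.596, 0.0]
wrist_force: [0.1, 0.0, 2.6]
finger_gap: 0.001
time: 35.65
eef_pos: [0.5269, 0.2691, 0.0217]
eef_rot: [0.0, 0.803, 0.596, 0.0]
wrist_force: [-0.4, 0.4, 3.0]
finger_gap: -0.003
```

```bash
python3 -m crank '[[0,0,0.001,0,0,0,-1]]'; python3 -m crank '[[0,0,0.001,0,0,0,-1]]';python3 -m crank '[[0,0,0.001,0,0,0,-1]]'
```

```text
time: 35.78
eef_pos: [0.5269, 0.2691, 0.0206]
eef_rot: [0.0, 0.803, 0.596, 0.0]
wrist_force: [-0.1, 0.4, 2.7]
finger_gap: -0.001
time: 35.9
eef_pos: [0.527, 0.2691, 0.0203]
eef_rot: [0.0, 0.803, 0.596, 0.0]
wrist_force: [-3.9, -1.0, 13.6]
finger_gap: -0.001
time: 36.02
eef_pos: [0.5271, 0.2692, 0.0202]
eef_rot: [0.0, 0.803, 0.596, 0.001]
wrist_force: [-6.8, -2.5, 22.6]
finger_gap: 0.0
```

The force rose sharply to 22 N at z 0.0202, which is the end stop (8 mm of travel). I hold briefly, then come clear.

```bash
python3 -m crank '[[0,0,0,0,0,0,-1],[0,0,0,0,0,0,-1],[0,0,0,0,0,0,-1]]'; python3 -m crank '[[0,0,-0.005,0,0,0,-1],[0,0,-0.02,0,0,0,-1],[0,0,-0.035,0,0,0,-1],[0,0,-0.035,0,0,0,-1],[0,0,-0.035,0,0,0,-1],[0,0,-0.03,0,0,0,-1],[0,-0.04,0,0,0,0,-1],[0,-0.04,0,0,0,0,-1],[0,0,0,0,0,0,-1],[0,0,0,0,0,0,-1],[0,0,0,0,0,0,-1]]'; python3 look.py w20 0.527 0.268
python3 - <<'E'
from h import *
i=eyes.get_image('scene'); cv2.imwrite('pics/s20.png',i[:,:,::-1]); t=eyes.get_image('top'); cv2.imwrite('pics/t20.png',t[:,:,::-1])
o=cv2.imread('pics/top0.png')[:,:,::-1].copy()
for n,c,p in(('red','red',(439,215)),('green','green',(351,215)),('blue','blue',(346,302)),('unlit','grey',(421,299))): print(n,blob(o,c,p,9)[0],blob(t,c,p,9)[0])
E
```

```text
time: 36.4
eef_pos: [0.527, 0.2691, 0.0202]
eef_rot: [0.0, 0.803, 0.596, 0.001]
wrist_force: [-5.3, -1.9, 16.2]
finger_gap: -0.001
time: 37.78
eef_pos: [0.4511, 0.292, 0.1783]
eef_rot: [0.0, 0.804, 0.595, -0.0]
wrist_force: [-0.4, 0.3, -0.4]
finger_gap: -0.001
37.775 [0.4511 0.292  0.1783] z axis [-0. -0. -1.] F [-0.4  0.3 -0.4] gap -0.001
to target tool [-0.0008  0.0796 -0.    ]
blue [241.1 316.7] 940 [0.5167 0.2012 0.064 ]
red [438.97058824 214.05882353] [438.91304348 214.10144928]
green [351.33333333 214.5       ] [351.17808219 214.49315068]
blue [345.76315789 302.02631579] [345.70512821 302.        ]
unlit [420.39344262 298.67213115] [420.68656716 298.64179104]
```

View pics/w20.png

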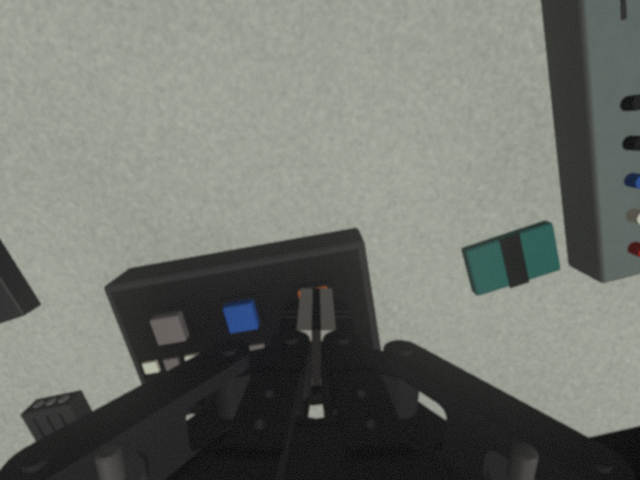

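View pics/s20.png

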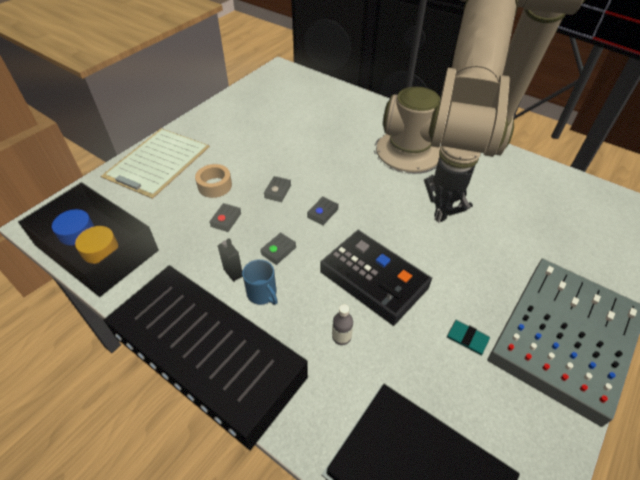

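The scene view shows everything in place and the arm clear. Checking the cap heights in pixels.

Run:
```python
from h import *
a=cv2.imread('pics/scene0.png')[:,:,::-1].copy();b=cv2.imread('pics/s20.png')[:,:,::-1].copy()
for n,c,p in(('orange','orange',(405,275)),('blue','blue',(383,260)),('grey','grey',(362,245))): print(n,blob(a,c,p,11),blob(b,c,p,11))
```

```text
orange (array([404.81512605, 274.15966387]), np.int32(119)) (array([404.34821429, 275.58035714]), np.int32(112))
blue (array([382.84677419, 259.80645161]), np.int32(124)) (array([382.74796748, 259.80487805]), np.int32(123))
grey (array([362.15909091, 245.48863636]), np.int32(88)) (array([362.17391304, 245.58695652]), np.int32(92))
```

```bash
python3 -c "
from station import robot; print(robot.sign_off())"
```

```text
the job is handed in; nothing more can be done
None
```

I pointed at the red lamp and then the green lamp for just over 2 s each, pressed the orange key down to its end stop, came clear and handed the job in at about 38 s. No verdict was reported.

**A disagreement along the way:** my first pointing pass, at TCP z ≈ 0.06, was too high. While feeling for the key I found contact only at TCP z ≈ 0.028 instead of the expected 0.064. That put the visible fingertips about 36 mm behind the reported TCP, so that pass had been about 6 cm above the lamps. By then the orange key had been pushed about 2.5 mm. I stopped there and pointed at both lamps again at TCP z ≈ 0.026, about 28 mm of real clearance and centred to about 1 mm. That height meets the limits whether the grasp point goes with the reported TCP or with the visible tips. The pointing rests on that estimate, since I could not check the grasp point directly.

**Last checks:**
- **Orange key:** the force rose from about 3 N to 22 N at the end stop, about 8 mm below first contact. In the scene view the cap then sat about 1.4 px lower; I had expected up to 1.9 px for 8 mm.
- **Grey and blue keys:** both unchanged, within about 0.1 px.
- **Converter boxes:** all four lamps are within 0.3 px (under 1 mm) of where they started, and I saw no contact force near them.
- **Other loose things:** they looked unmoved in the last scene picture, but I did not measure them.
- **Arm:** clear, with about 0 N at the wrist.

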